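# Put the impact sockets away in order of size

## Robot

A 6-joint arm with a two-finger parallel gripper is mounted at the origin on the work surface. World frame = base frame: x ahead of the robot, y to its left, z up, the work surface at z = 0. Lengths are in mm, angles in rad, forces in N, time in s.
With the tool pointing down it reaches from about 275 to 775 mm from the base axis. Payload 14.6 kg.
Tool frame: the origin (TCP) lies between the finger pads; the fingertips stand 19 mm ahead of it and the grasp point (between the pads) is the TCP (manip.tcp_to_tips is the distance from the TCP to the fingertips, in mm); z points along the fingers, y is the direction in which the jaws open and shut (so a half turn about z gives the same grasp; the last joint's range is limited). The gripper opens to 85 mm and grips with 20 to 120 N. Pads are 22 mm wide; open, the fingers measure 114 mm over their backs; the gripper's body (76 mm by 85 mm) begins 54 mm behind the grasp point. The pads swing forward as they close: fully open they stand 13 mm farther back than shut.
Start: joints at [1.008, 0.263, -0.048, 1.259, 0, 1.415], TCP at [208.215, 481.949, 250.278] pointing down, gripper open.
Joint ranges: [-2.65, 2.65], [-0.89, 1.7], [-1.18, 1.37], [-2.13, 2.11], [-1.35, 1.29], [-3.14, 3.14]. Speed limits (rad/s): [1.89, 1.89, 2.57, 2.79, 3.14, 3.14].

## Interface

Orientations are given as a 3x3 rotation matrix whose columns are the frame's x, y, z axes.
In Python, from bench import sensors, vision, job, manip gives the robot as it stands.
- The arm moves only by the tool move_arm, never from a script. Its arguments are lists of equal length, an entry for each row: "dp": the shift along the world's x, y, z in m, a list of three; "yaw": the turn about the world's z in rad. A call has 1 to 10 rows; each row shifts and turns the pose as measured when the row begins; what a row does not reach is not made up. A row lasts 1/12 s, in which the tool goes at most 41.7 mm and 7.16 degrees, less where a joint would pass 70% of its speed; a pose out of reach is approached as far as the arm can. A call is refused whole if a number of a shift passes 0.0417 or a number of a turn 0.125, either way. A call with a gripper value outside its range is refused whole. "gripper" is the closure, from -1 (fully open) to 1 (shut), set as the call begins (left out, the last holds). The fingers move at their own pace and stop on an object; "squeeze" is the grip in N (left out, the last holds). Time passes only in rows, so rows that do not move let the fingers close. It gives the time, the measured TCP pose, the force and the opening at its end, in the units of the state.
- sensors.sense(): the state, without advancing time (a new reading comes with each control period).
- vision.camera(name): name is "scene" or "top" or "wrist"; returns a dict with "image" (420x560x3 uint8, red, green, blue), "intrinsics" (3x3 intrinsics, pixels), "rvec" (rotation vector, rad) and "tvec" (3), from world to camera coordinates, as OpenCV has them. Camera axes: x right, y down, z forward; pixel columns grow to the right and rows downward; lengths in mm; the calibration is good to about 2 mm. A picture is of the moment at which its call begins. There is no depth.
- job.hand_in(): hands the job in, once; it reports no verdict.
The state is a dict: "time_s": time; "q": joint angles; "qd": joint speeds; "effort": joint torques, N m; "tool_pos": TCP position; "eef_rot": TCP orientation; "contact_force": force on the tool from outside, world axes, zero at the start; "ft_torque": the same for the moment, N m; "gripper_width": opening from 0.0 (shut) to 1.0 (fully open).
Only numpy, scipy, OpenCV 4.12 (cv2) and the standard library are available. Lean on these libraries where they do the work, as an engineer would, in place of code of your own. Each camera call takes 0.05 s, during which the arm holds its last target. There are 200 camera calls.

## Task

The used impact sockets are standing about on the rubber mat: put all four away in the foam-lined tray in order of size, the smallest in the smallest pocket and so on up the row to the largest in the largest. Each must end standing upright, open end up as it is now, right down in its own pocket and let go; leave the jar of nuts and the green tin standing where they are.

Things in the scene. Friction and masses are not known exactly. Their poses are not given: they have to be found in the camera images.
- socket_s: The smallest of four loose impact sockets: an upright round black-steel cylinder, 30 mm outside diameter, 50 mm tall, about 160 g, with a white ring round its open (hexagon) upper end; its lower edge is chamfered 4 mm. It starts standing upright, open end up, on the grey rubber mat (top of the mat 3 mm above the bench). Origin at the centre of its underside, z up along its axis.
- socket_m: The second smallest of four loose impact sockets: an upright round black-steel cylinder, 40 mm outside diameter, 54 mm tall, about 280 g, with a blue ring round its open (hexagon) upper end; its lower edge is chamfered 4 mm. It starts standing upright, open end up, on the grey rubber mat (top of the mat 3 mm above the bench). Origin at the centre of its underside, z up along its axis.
- socket_l: The second largest of four loose impact sockets: an upright round black-steel cylinder, 50 mm outside diameter, 58 mm tall, about 440 g, with a red ring round its open (hexagon) upper end; its lower edge is chamfered 4 mm. It starts standing upright, open end up, on the grey rubber mat (top of the mat 3 mm above the bench). Origin at the centre of its underside, z up along its axis.
- socket_xl: The largest of four loose impact sockets: an upright round black-steel cylinder, 60 mm outside diameter, 62 mm tall, about 620 g, with a green ring round its open (hexagon) upper end; its lower edge is chamfered 4 mm. It starts standing upright, open end up, on the grey rubber mat (top of the mat 3 mm above the bench). Origin at the centre of its underside, z up along its axis.
- pocket_s: The smallest round pocket, first of the row of four in the fixed foam-lined red tray, for the 30 mm socket: 40 mm diameter, 14 mm deep, yellow floor in black foam. Origin on its axis, 8 mm below the pocket floor and 22 mm below the foam's top face (which is 24 mm above the bench, as is the tray's rim). z up, y along the row to the larger pockets, x across it; centres 59, 69 and 79 mm apart along the row.
- pocket_m: The second smallest round pocket, second of the row of four in the fixed foam-lined red tray, for the 40 mm socket: 50 mm diameter, 14 mm deep, yellow floor in black foam. Origin on its axis, 8 mm below the pocket floor and 22 mm below the foam's top face (which is 24 mm above the bench, as is the tray's rim). z up, y along the row to the larger pockets, x across it.
- pocket_l: The second largest round pocket, third of the row of four in the fixed foam-lined red tray, for the 50 mm socket: 60 mm diameter, 14 mm deep, yellow floor in black foam. Origin on its axis, 8 mm below the pocket floor and 22 mm below the foam's top face (which is 24 mm above the bench, as is the tray's rim). z up, y along the row to the larger pockets, x across it.
- pocket_xl: The largest round pocket, fourth and last of the row of four in the fixed foam-lined red tray, for the 60 mm socket: 70 mm diameter, 14 mm deep, yellow floor in black foam. Origin on its axis, 8 mm below the pocket floor and 22 mm below the foam's top face (which is 24 mm above the bench, as is the tray's rim). z up, y along the row to the larger pockets, x across it.
- jar: Bystander: closed glass jar of hex nuts with a white lid, 58 mm diameter, 78 mm tall, standing on the mat among the sockets. Origin at the centre of its underside. To be left alone.
- tin: Bystander: closed green grease tin with a steel lid, 69 mm diameter, 52 mm tall, standing on the mat among the sockets. Origin at the centre of its underside. To be left alone.
Mind the look-alikes: they are no part of the job. Leave any purple look-alike of the socket_xl alone. What is shaped like the socket_m but orange is not meant.

How it is judged:
By the outcome, as a careful person would: the job done as asked, in the order asked, and still so for the second after the job is handed in, with the robot touching nothing.
It also fails if it takes over 104 s, if anything falls off the work surface, if the arm or the gripper's body presses on something with over 40 N, if the wrist force passes 120 N, or if a joint passes its speed limit or range.

## Working session

There is one attempt and no reset: what is moved stays moved. The work goes in short steps, Python scripts to look and compute and a tool call to move; the robot and the scene stay as the last step left them, time stands still between calls to the robot, and variables do not carry over. Pictures are saved under pics/ and viewed, on a budget of 14 in all, crops included, one or two more only if the job needs it, and the job is handed in when it is done.

Besides the shell and the picture viewer there is one more tool, called after "Call:" as name(argument=value, ...) on one line, values as JSON. move_arm: Moves the arm, as the interface text tells. Its arguments: {"type":"object","properties":{"dp":{"type":"array"},"yaw":{"type":"array"},"gripper":{"type":"number"},"squeeze":{"type":"number"}},"required":["dp","yaw"]}

```bash
mkdir -p pics; ls
cat > h.py <<'E'
import numpy as np, cv2
from bench import sensors, vision, job, manip
def cam(n,save=None):
    c=vision.camera(n); c['R']=cv2.Rodrigues(np.array(c['rvec'],float))[0]; c['t']=np.array(c['tvec'],float).ravel(); c['K']=np.array(c['intrinsics'],float)
    if save: cv2.imwrite(save,c['image'][:,:,::-1])
    return c
def ray(c,uv,z):
    d=c['R'].T@np.linalg.inv(c['K'])@np.array([uv[0],uv[1],1.]); o=-c['R'].T@c['t']
    return o+d*(z-o[2])/d[2]
def proj(c,p):
    x=c['K']@(c['R']@np.array(p,float)+c['t']); return x[:2]/x[2]
E
python3 - <<'E'
from h import *
a=cam('top','pics/top.png');b=cam('scene','pics/scene.png')
print(a['K'],-a['R'].T@a['t'],a['R']);print(-b['R'].T@b['t'])
print(sensors.sense())
E
```

```text
pics
[[408.35200148   0.         274.12544279]
 [  0.         408.35200148 209.4729303 ]
 [  0.           0.           1.        ]] [460.1558639  -73.51601176 955.38195266] [[ 0.02328829 -0.99972245  0.0035614 ]
 [-0.99432366 -0.02353217 -0.10376267]
 [ 0.10381767 -0.00112473 -0.99459571]]
[1287.71585381   17.24448246  677.87926541]
{'time_s': 0.1, 'q': array([ 1.00770391e+00,  2.63473188e-01, -4.88560289e-02,  1.25939127e+00,
       -3.38310361e-06,  1.41551669e+00]), 'qd': array([ 0.00023405, -0.00098095,  0.0010248 , -0.00023376,  0.00112554,
        0.00058086]), 'effort': array([ 3.49449663e-03, -6.38576674e+01,  3.85063362e+01,  9.95039562e-03,
       -1.45344466e-04, -3.03613399e-05]), 'tool_pos': array([208.09400055, 481.75973191, 249.88056174]), 'eef_rot': array([[-9.17990440e-01,  3.96602208e-01, -4.90461737e-04],
       [ 3.96602487e-01,  9.17990116e-01, -7.83287305e-04],
       [ 1.39585553e-04, -9.13568602e-04, -9.99999573e-01]]), 'contact_force': array([ 0.31465217, -0.04573199,  0.44408478]), 'ft_torque': array([ 0.04211688, -0.05721825,  0.01410562]), 'gripper_width': 1.003360718232146}
```

View pics/top.png

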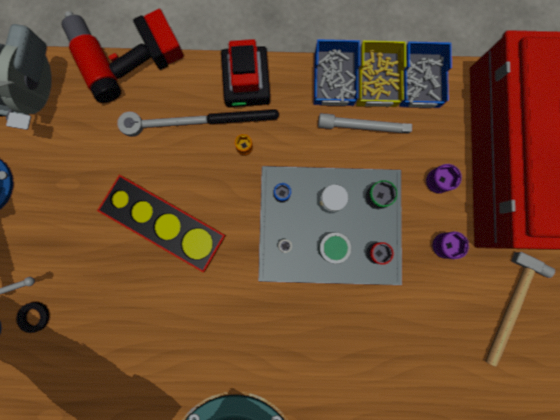

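View pics/scene.png

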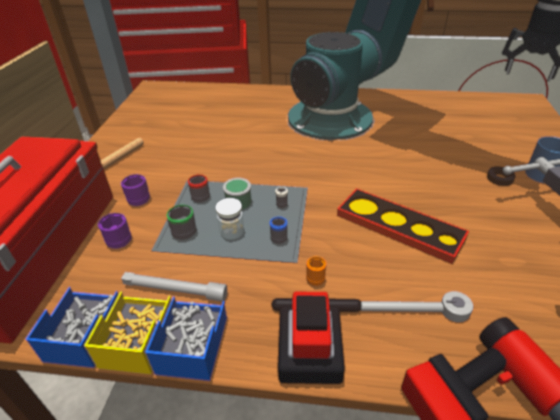

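Top view: white ring S (285,245), blue M (283,192), red L (381,253) and green XL (382,194) are on the mat. The look-alikes are orange (244,145) and purple (446,178) and (453,245). The bystanders are the jar (334,198) and the tin (335,248), which has a green face. The pockets are at (121,199), (142,212), (168,227) and (197,244). Next I'll measure, with one close crop to check.

Run:
```python
from h import *
c=cam('top');im=c['image'];hsv=cv2.cvtColor(im,cv2.COLOR_RGB2HSV)
def fit(box,m,z,name):
    x0,y0,x1,y1=box;s=m[y0:y1,x0:x1].astype(np.uint8)
    p=np.argwhere(s)[:,::-1]+[x0,y0]
    h=cv2.convexHull(p.astype(np.float32)); 
    W=np.array([ray(c,q,z)[:2] for q in h[:,0]],np.float32)
    (e,r)=cv2.minEnclosingCircle(W)
    el=cv2.fitEllipse(h) if len(h)>5 else None
    w2=ray(c,el[0],z)[:2]
    print(name,len(p),'enc',np.round(e,1),round(r,1),'ell',np.round(w2,1),np.round(el[1],1))
H,S,V=[hsv[:,:,i].astype(int) for i in range(3)]
blue=(H>95)&(H<130)&(S>100); red=((H<8)|(H>172))&(S>110); green=(H>40)&(H<90)&(S>70); white=(S<50)&(V>150); yel=(H>22)&(H<35)&(S>150)&(V>120)
fit((270,180,297,205),blue,57,'M');fit((366,238,398,270),red,61,'L');fit((362,175,400,212),green,65,'XL');fit((274,234,298,256),white,53,'S')
fit((315,180,352,216),white,81,'jar');fit((315,230,355,267),green,55,'tin')
n,l,st,ce=cv2.connectedComponentsWithStats(yel[170:275,95:230].astype(np.uint8))
for i in range(1,n):
    if st[i,4]>60: 
        x,y,w,h=st[i,:4]; fit((95+x,170+y,95+x+w,170+y+h),yel,10,'pk')
cv2.imwrite('pics/c1.png',cv2.resize(im[135:290,235:475],None,fx=3.3,fy=3.3,interpolation=cv2.INTER_CUBIC)[:,:,::-1])
# tray outline via red
t=red[170:275,90:230].astype(np.uint8);p=np.argwhere(t)[:,::-1]+[90,170]
W=np.array([ray(c,q,24)[:2] for q in p],np.float32);print(cv2.minAreaRect(W))
```

```text
M 133 enc [593.9 -91.2] 20.8 ell [594.2 -90.6] [17.7 18.5]
L 168 enc [ 464.2 -309.8] 26.1 ell [ 463.9 -309.6] [22.3 24.3]
XL 224 enc [ 593.4 -313.4] 32.4 ell [ 594.5 -313.4] [27.3 28.9]Traceback (most recent call last):
  File "<stdin>", line 14, in <module>
  File "<stdin>", line 7, in fit
TypeError: 'NoneType' object is not subscriptable
```

Run:
```python
from h import *
c=cam('top');im=c['image'];hsv=cv2.cvtColor(im,cv2.COLOR_RGB2HSV)
def fit(box,m,z,name):
    x0,y0,x1,y1=box;s=m[y0:y1,x0:x1].astype(np.uint8)
    n,l,st,ce=cv2.connectedComponentsWithStats(s,connectivity=8)
    if n<2: print(name,'none');return
    p=np.argwhere(l==1+st[1:,4].argmax())[:,::-1]+[x0,y0]
    h=cv2.convexHull(p.astype(np.float32)) 
    W=np.array([ray(c,q,z)[:2] for q in h[:,0]],np.float32)
    (e,r)=cv2.minEnclosingCircle(W)
    w2=ray(c,cv2.fitEllipse(h)[0],z)[:2] if len(h)>5 else np.zeros(2)
    print(name,len(p),'enc',np.round(e,1),round(r,1),'ell',np.round(w2,1))
    return w2
H,S,V=[hsv[:,:,i].astype(int) for i in range(3)]
red=((H<8)|(H>172))&(S>110); green=(H>40)&(H<90)&(S>70); yel=(H>22)&(H<35)&(S>150)&(V>120)
print(V[232:258:2,272:300:2]); print(S[245,272:300:2])
print(V[300-110,268:300:2])
th=np.median(V[215:225,290:310])+35
white=(S<60)&(V>th)
fit((274,234,298,256),white,53,'S')
fit((315,180,352,216),white,81,'jar');fit((315,230,355,267),white|green,55,'tin')
n,l,st,ce=cv2.connectedComponentsWithStats(yel[170:275,95:230].astype(np.uint8))
for i in range(1,n):
    if st[i,4]>60: 
        x,y,w,h=st[i,:4]; fit((95+x,170+y,95+x+w,170+y+h),yel,10,'pk')
cv2.imwrite('pics/c1.png',cv2.resize(im[135:290,235:475],None,fx=3.3,fy=3.3,interpolation=cv2.INTER_CUBIC)[:,:,::-1])
t=red[170:275,90:230].astype(np.uint8);p=np.argwhere(t)[:,::-1]+[90,170]
W=np.array([ray(c,q,24)[:2] for q in p],np.float32);print(cv2.minAreaRect(W))
```

```text
[[126 127 125 124 125 126 123 124 124 124 125 124 125 124]
 [125 126 125 125 125 126 125 124 125 124 124 124 124 124]
 [125 126 125 127 125 127 125 124 124 125 125 124 123 125]
 [127 126 125 123 115  92  95 121 125 126 126 126 126 125]
 [126 125 124  86  90 127 138 139 136 128 124 125 125 125]
 [126 127 122  92 137 122  94  75 104 141 128 126 124 125]
 [127 127 108 102 129  72  56  60  69 130 130 125 126 125]
 [127 127 111 107 119  67  54  59  67 124 133 127 125 126]
 [127 128 126 115 138  94  62  60  69 140 128 125 126 127]
 [128 129 129 125 123 130 111 109 130 137 127 126 126 127]
 [128 128 128 129 126 120 143 142 131 127 127 125 127 125]
 [129 128 128 128 129 128 129 128 127 127 126 127 126 126]
 [129 129 129 128 128 128 128 128 127 126 127 126 127 126]]
[20 16 21 12  8 13  9 12 23  8 12 18 16 18]
[121 119 109 128 104 101  81  69  90  94  83 137 118 117 118 118]
S none
jar 445 enc [ 582.  -204.5] 26.0 ell [ 581.7 -204.6]
tin 440 enc [ 473.3 -210.7] 26.0 ell [ 473.3 -210.8]
pk 189 enc [574.4 284.6] 18.8 ell [575.  285.2]
pk 316 enc [547.1 232.7] 23.8 ell [547.  232.5]
pk 485 enc [513.6 171.3] 29.3 ell [513.6 171.4]
pk 692 enc [476.2 101.4] 34.2 ell [476.1 101.4]
((521.28759765625, 183.6062469482422), (284.6239318847656, 98.11344909667969), 61.63771438598633)
```

View pics/c1.png

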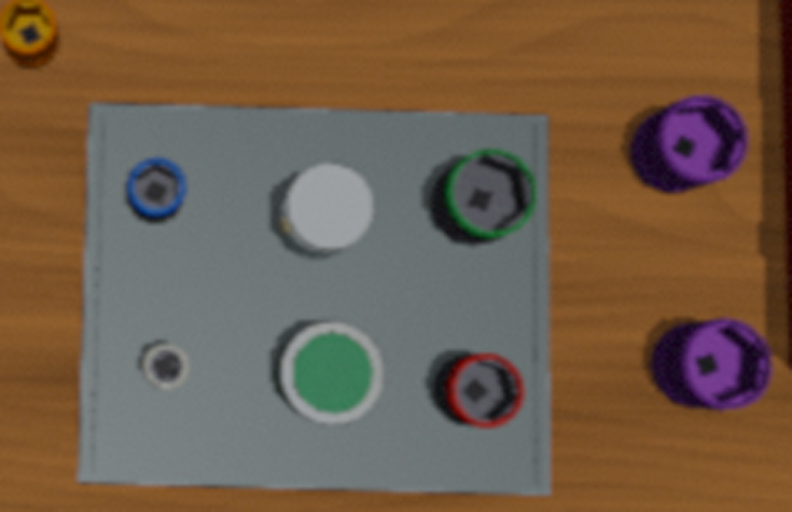

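The crop shows the four sockets clearly: white ring at about (165,365), blue (156,188), red (484,390) and green (490,194). The jar, tin, purple and orange pieces are distinct from them. I'll hold the jaw axis across the tray row (151.7°) and start moving.

Run:
```python
from h import *
c=cam('top'); print(ray(c,(284.8,245.3),53))
```

```text
[475.61090882 -99.88117527  53.        ]
```

Call:
move_arm(dp=[[0.013,-0.029,-0.004],[0.013,-0.029,-0.004],[0.013,-0.029,-0.004],[0.013,-0.029,-0.004],[0.013,-0.029,-0.004],[0.013,-0.029,-0.004],[0.013,-0.029,-0.004],[0.013,-0.029,-0.004],[0.013,-0.029,-0.004],[0.013,-0.029,-0.004]], yaw=[0.075,0.075,0.075,0.075,0.075,0.075,0.075,0.075,0.075,0.075], gripper=-1, squeeze=50)

```text
time_s: 1.08
tool_pos: [338.6, 183.7, 207.8]
eef_rot: [[-0.927, -0.375, 0.0], [-0.375, 0.927, 0.001], [-0.001, 0.001, -1.0]]
contact_force: [1.0, 0.6, -0.5]
gripper_width: 1.001
```

Call:
move_arm(dp=[[0.0137,-0.0284,-0.006],[0.0137,-0.0284,-0.006],[0.0137,-0.0284,-0.006],[0.0137,-0.0284,-0.006],[0.0137,-0.0284,-0.006],[0.0137,-0.0284,-0.006],[0.0137,-0.0284,-0.006],[0.0137,-0.0284,-0.006],[0.0137,-0.0284,-0.006],[0.0137,-0.0284,-0.006]], yaw=[0.07,0.07,0.07,0.07,0.07,0.07,0.07,0.07,0.07,0.07])

```text
time_s: 1.92
tool_pos: [479.1, -117.2, 146.1]
eef_rot: [[-0.436, -0.9, 0.003], [-0.9, 0.436, 0.003], [-0.004, -0.001, -1.0]]
contact_force: [0.4, 0.7, -0.2]
gripper_width: 1.005
```

Run:
```python
from h import *
s=sensors.sense();c=cam('wrist','pics/w1.png');print(s['tool_pos'],-c['R'].T@c['t'],proj(c,(475.6,-99.9,53)))
```

```text
[ 479.0518093  -117.17332643  146.12749444] [ 451.55903949 -177.57282451  269.52313036] [292.68917019 236.77983955]
```

View pics/w1.png

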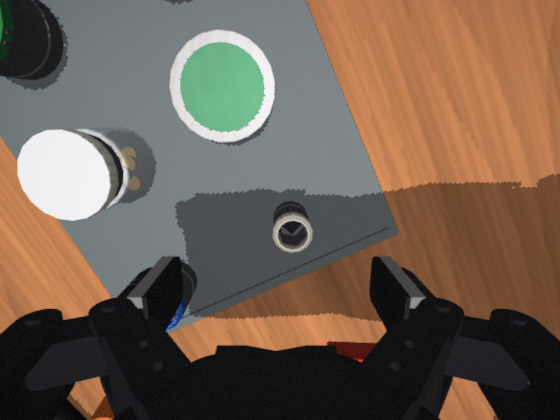

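The wrist view shows the S ring at (292,233), within 2 mm of my estimate. The M socket sits behind the left finger, and the tin and jar are clear.

Run:
```python
from h import *
s=sensors.sense();c=cam('wrist');print(ray(c,(292.7,233),53)-s['tool_pos'],ray(c,(292.7,233),53), s['tool_pos'])
```

```text
[ -4.77702487  14.03642099 -91.99159331] [ 476.75274038 -107.47925952   53.        ] [ 481.52976525 -121.51568052  144.99159331]
```

Call:
move_arm(dp=[[-0.003,0.01,0],[-0.002,0.009,0],[0,0,0],[0,0,0]], yaw=[0.03,0.03,0,0])

```text
time_s: 2.35
tool_pos: [473.6, -97.3, 144.9]
eef_rot: [[-0.381, -0.925, 0.001], [-0.925, 0.381, 0.004], [-0.004, 0.0, -1.0]]
contact_force: [0.3, -0.2, -0.8]
gripper_width: 0.996
```

```bash
cat >> h.py <<'E'
def ringfind(c,p,mask,rad=40,z=None):
    """ellipse centre of the largest mask blob's hull near the projection of p"""
    u,v=proj(c,p);x0,y0=max(0,int(u-rad)),max(0,int(v-rad))
    s=mask[y0:int(v+rad),x0:int(u+rad)].astype(np.uint8)
    n,l,st,ce=cv2.connectedComponentsWithStats(s,connectivity=8)
    if n<2: return None
    q=np.argwhere(l==1+st[1:,4].argmax())[:,::-1]+[x0,y0]
    e=cv2.fitEllipse(cv2.convexHull(q.astype(np.float32)))
    return np.array(e[0]),e[1],ray(c,e[0],z if z is not None else p[2])
E
python3 - <<'E'
from h import *
s=sensors.sense();c=cam('wrist','pics/w2.png');hsv=cv2.cvtColor(c['image'],cv2.COLOR_RGB2HSV);V=hsv[...,2]
print(s['tool_pos'],s['eef_rot'][:,1],proj(c,(475.6,-99.9,53)))
u,v=proj(c,(475.6,-99.9,53)).astype(int)
for th in (120,140,160):
    print(ringfind(c,(475.6,-99.9,53),(V>th)&(hsv[...,1]<70),32))
E
```

```text
[473.58586081 -97.34158589 144.93094373] [-9.24745746e-01  3.80585160e-01  4.92308664e-04] [274.06481991 216.94234915]
(array([273.85565186, 213.13217163]), (40.22563171386719, 40.668331146240234), array([ 474.65390285, -102.58725769,   53.        ]))
(array([273.89639282, 213.10644531]), (39.51045227050781, 40.06515121459961), array([ 474.61964728, -102.59388125,   53.        ]))
(array([273.89041138, 212.84449768]), (38.294471740722656, 39.02653884887695), array([ 474.54928984, -102.77568047,   53.        ]))
```

Call:
move_arm(dp=[[0.0014,-0.0042,-0.005],[0,0,-0.02],[0,0,-0.03],[0,0,-0.03],[0,0,-0.012],[0,0,0],[0,0,0]], yaw=[-0.05,-0.05,0,0,0,0,0])

```text
time_s: 2.98
tool_pos: [475.6, -97.9, 48.1]
eef_rot: [[-0.471, -0.882, 0.008], [-0.882, 0.471, 0.001], [-0.005, -0.007, -1.0]]
contact_force: [-0.1, -1.0, -0.1]
gripper_width: 0.999
```

Call:
move_arm(dp=[[-0.0005,-0.0035,-0.007],[0,0,0],[0,0,0]], yaw=[0,0,0])

```text
time_s: 3.23
tool_pos: [476.3, -101.7, 42.9]
eef_rot: [[-0.47, -0.882, 0.011], [-0.883, 0.47, -0.001], [-0.005, -0.01, -1.0]]
contact_force: [0.6, -0.0, 0.1]
gripper_width: 0.996
```

Call:
move_arm(dp=[[0,0,0],[0,0,0],[0,0,0],[0,0,0],[0,0,0],[0,0,0],[0,0,0],[0,0,0]], yaw=[0,0,0,0,0,0,0,0], gripper=1)

```text
time_s: 3.9
tool_pos: [477.5, -102.2, 45.1]
eef_rot: [[-0.471, -0.882, 0.015], [-0.882, 0.471, -0.002], [-0.005, -0.014, -1.0]]
contact_force: [-0.0, -0.8, -0.1]
gripper_width: 0.34
```

Call:
move_arm(dp=[[0,0,0.01],[0,0,0.02],[0,0,0.03],[0,0,0.03],[0,0,0.01],[0,0,0],[0,0,0]], yaw=[0,0,0,0,0,0,0])

```text
time_s: 4.48
tool_pos: [475.3, -101.4, 147.4]
eef_rot: [[-0.471, -0.882, 0.01], [-0.882, 0.471, -0.0], [-0.005, -0.009, -1.0]]
contact_force: [0.4, -0.5, -2.0]
gripper_width: 0.35
```

Run:
```python
from h import *
s=sensors.sense();c=cam('wrist','pics/w3.png');print(s['tool_pos'],s['gripper_width'],s['contact_force'])
```

```text
[ 475.26615281 -101.4076001   147.41028122] 0.3503047770377542 [ 0.42291611 -0.52946909 -1.9610969 ]
```

View pics/w3.png

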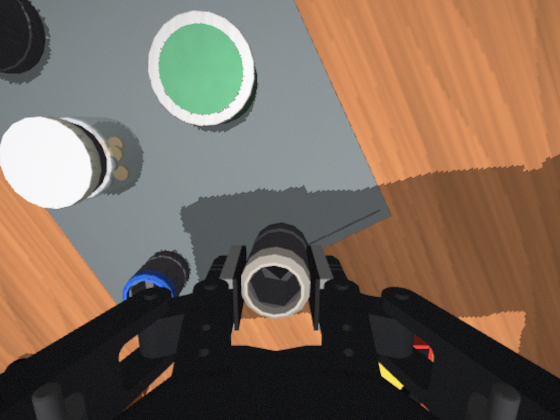

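Socket S is lifted, gripped squarely, ring at (277,285).

Run:
```python
from h import *
s=sensors.sense();c=cam('wrist')
print(ray(c,(277,286),s['tool_pos'][2]+8)-s['tool_pos'])
```

```text
[ 0.09514913 -2.29952461  8.        ]
```

Call:
move_arm(dp=[[0.006,0.022,0],[0.01,0.038,0],[0.01,0.038,0],[0.01,0.038,0],[0.01,0.038,0],[0.01,0.038,0],[0.01,0.038,0],[0.01,0.038,0],[0.01,0.038,0],[0.008,0.03,0]], yaw=[0,0,0,0,0,0,0,0,0,0])

```text
time_s: 5.42
tool_pos: [564.3, 266.2, 132.8]
eef_rot: [[-0.48, -0.877, -0.009], [-0.877, 0.48, -0.002], [0.006, 0.007, -1.0]]
contact_force: [-0.3, -0.6, -2.8]
gripper_width: 0.338
```

Call:
move_arm(dp=[[0.002,0.01,0],[0,0,0],[0,0,0]], yaw=[0,0,0])

```text
time_s: 5.67
tool_pos: [565.2, 282.4, 127.2]
eef_rot: [[-0.474, -0.88, -0.015], [-0.88, 0.474, -0.003], [0.01, 0.012, -1.0]]
contact_force: [-0.2, -0.4, -2.4]
gripper_width: 0.341
```

Run:
```python
from h import *
s=sensors.sense();c=cam('wrist','pics/w4.png');print(s['tool_pos'],s['eef_rot'][:,1],s['gripper_width'])
for p in [(574.1,282.3),(546.1,230.4),(513.3,169.7),(475.8,100)]: print(proj(c,(*p,10)))
```

```text
[565.24206634 282.44417519 127.19045897] [-0.88030391  0.47426954  0.01155122] 0.3412847916186762
[266.34483271 216.44041969]
[265.85637795 141.16987649]
[265.26714046  40.19159591]
[264.2388221 -97.2723646]
```

View pics/w4.png

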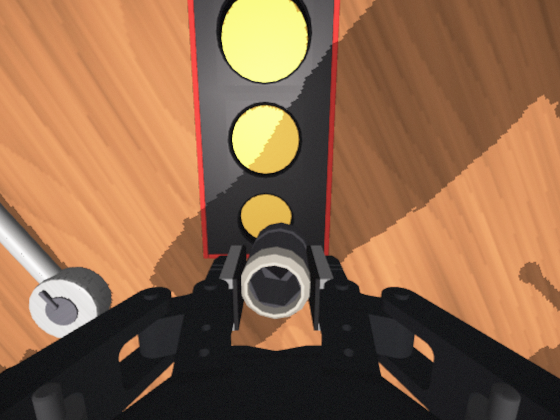

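The wrist view shows pocket S at (266,216), M (265,139) and L (265,37), matching the predicted pocket positions within 1–2 mm. I'll centre on pocket S and lower.

Call:
move_arm(dp=[[0.008,0,0],[0.001,0,-0.01],[0,0,-0.015],[0,0,-0.015],[0,0,0],[0,0,0]], yaw=[0,0,0,0,0,0])

```text
time_s: 6.22
tool_pos: [575.7, 274.9, 84.0]
eef_rot: [[-0.481, -0.876, -0.016], [-0.876, 0.481, -0.004], [0.011, 0.012, -1.0]]
contact_force: [-0.0, 0.4, -1.5]
gripper_width: 0.344
```

Call:
move_arm(dp=[[-0.0015,0.007,-0.005],[0,0,0],[0,0,0],[0,0,0]], yaw=[0,0,0,0])

```text
time_s: 6.55
tool_pos: [574.9, 281.5, 80.0]
eef_rot: [[-0.483, -0.876, -0.014], [-0.876, 0.483, -0.004], [0.01, 0.011, -1.0]]
contact_force: [1.3, 0.1, -2.5]
gripper_width: 0.341
```

Call:
move_arm(dp=[[-0.0005,0.0005,-0.008],[0,0,-0.008],[0,0,-0.006],[0,0,-0.003],[0,0,-0.001],[0,0,0]], yaw=[0,0,0,0,0,0])

```text
time_s: 7.05
tool_pos: [574.7, 282.4, 52.1]
eef_rot: [[-0.482, -0.876, -0.013], [-0.876, 0.483, -0.003], [0.009, 0.009, -1.0]]
contact_force: [-1.1, -0.1, 4.6]
gripper_width: 0.337
```

It touched at z = 52, which is the expected pocket-floor height. Releasing.

Call:
move_arm(dp=[[0,0,0],[0,0,0],[0,0,0],[0,0,0],[0,0,0],[0,0,0]], yaw=[0,0,0,0,0,0], gripper=-1)

```text
time_s: 7.55
tool_pos: [575.3, 282.6, 53.1]
eef_rot: [[-0.483, -0.876, -0.011], [-0.876, 0.483, -0.003], [0.008, 0.008, -1.0]]
contact_force: [-0.2, 0.1, 0.6]
gripper_width: 0.998
```

Call:
move_arm(dp=[[0,0,0.01],[0,0,0.02],[0,0,0.03],[0,0,0.03],[0,0,0.01],[0,0,0],[0,0,0]], yaw=[0,0,0,0,0,0,0])

```text
time_s: 8.13
tool_pos: [574.0, 282.1, 160.9]
eef_rot: [[-0.483, -0.876, -0.011], [-0.876, 0.483, -0.003], [0.008, 0.009, -1.0]]
contact_force: [-0.0, 0.5, -0.5]
gripper_width: 0.999
```

```bash
cat > chk.py <<'E'
from h import *
s=sensors.sense();c=cam('wrist');im=c['image'];hsv=cv2.cvtColor(im,cv2.COLOR_RGB2HSV);V=hsv[...,2]
print(s['tool_pos'],s['gripper_width'])
p=(574.1,282.3,60);print(proj(c,p));print(ringfind(c,p,(V>130)&(hsv[...,1]<70),50))
E
python3 chk.py
```

```text
[573.96332241 282.08195162 160.87360215] 0.998556721299723
[276.80647094 217.18496592]
(array([278.34396362, 215.20170593]), (37.54391860961914, 38.766990661621094), array([572.35440149, 281.50567317,  60.        ]))
```

S is in place: its ring sits about 2 mm from the pocket axis, at seated height. Next is M.

Call:
move_arm(dp=[[0.001,-0.02,0],[0.002,-0.038,0],[0.002,-0.038,0],[0.002,-0.038,0],[0.002,-0.038,0],[0.002,-0.038,0],[0.002,-0.038,0],[0.002,-0.038,0],[0.002,-0.038,0],[0.002,-0.025,0]], yaw=[0,0,0,0,0,0,0,0,0,0])

```text
time_s: 9.02
tool_pos: [585.3, -76.2, 149.3]
eef_rot: [[-0.474, -0.88, -0.027], [-0.88, 0.474, -0.002], [0.014, 0.023, -1.0]]
contact_force: [0.3, -0.1, 0.9]
gripper_width: 1.001
```

Call:
move_arm(dp=[[0.001,-0.008,0],[0,0,0],[0,0,0],[0,0,0],[0,0,0]], yaw=[0,0,0,0,0])

```text
time_s: 9.43
tool_pos: [584.5, -86.8, 145.3]
eef_rot: [[-0.478, -0.878, -0.033], [-0.878, 0.478, -0.0], [0.016, 0.029, -0.999]]
contact_force: [-0.3, -0.3, -0.0]
gripper_width: 1.002
```

```bash
cat > chk.py <<'E'
from h import *
import sys
x,y,z,col=float(sys.argv[1]),float(sys.argv[2]),float(sys.argv[3]),sys.argv[4]
s=sensors.sense();c=cam('wrist','pics/last.png');im=c['image'];hsv=cv2.cvtColor(im,cv2.COLOR_RGB2HSV);H,S,V=[hsv[...,i].astype(int) for i in range(3)]
m={'b':(H>95)&(H<130)&(S>110),'r':((H<8)|(H>172))&(S>130),'g':(H>40)&(H<90)&(S>90),'w':(V>130)&(S<70)}[col]
print(s['tool_pos'],s['gripper_width'],np.degrees(np.arctan2(s['eef_rot'][1,1],s['eef_rot'][0,1])))
print(proj(c,(x,y,z)));print(ringfind(c,(x,y,z),m,60))
E
python3 chk.py 594.2 -90.6 57 b
```

```text
[584.47319472 -86.75273693 145.26441574] 1.0023970391523997 151.4103384939113
[259.96030263 224.51209253]
(array([256.39837646, 220.64367676]), (55.27881622314453, 55.50572967529297), array([595.00267877, -94.31208513,  57.        ]))
```

Call:
move_arm(dp=[[0.01,-0.006,-0.005],[0,0,-0.02],[0,0,-0.03],[0,0,-0.025],[0,0,-0.005],[0,0,0],[0,0,0]], yaw=[0,0,0,0,0,0,0])

```text
time_s: 10.07
tool_pos: [599.1, -88.7, 58.3]
eef_rot: [[-0.471, -0.882, -0.028], [-0.882, 0.471, -0.001], [0.014, 0.024, -1.0]]
contact_force: [0.8, -0.2, 0.0]
gripper_width: 1.0
```

Call:
move_arm(dp=[[-0.0035,-0.004,-0.008],[0,0,-0.008],[0,0,0],[0,0,0]], yaw=[0,0,0,0])

```text
time_s: 10.4
tool_pos: [597.4, -93.4, 44.2]
eef_rot: [[-0.471, -0.882, -0.023], [-0.882, 0.471, -0.003], [0.013, 0.019, -1.0]]
contact_force: [-0.8, -0.1, 0.3]
gripper_width: 1.002
```

Call:
move_arm(dp=[[0,0,0],[0,0,0],[0,0,0],[0,0,0],[0,0,0],[0,0,0],[0,0,0]], yaw=[0,0,0,0,0,0,0], gripper=1)

```text
time_s: 10.98
tool_pos: [597.9, -93.7, 45.8]
eef_rot: [[-0.471, -0.882, -0.021], [-0.882, 0.471, -0.003], [0.013, 0.017, -1.0]]
contact_force: [1.1, -0.2, -0.7]
gripper_width: 0.459
```

Call:
move_arm(dp=[[0,0,0.01],[0,0,0.02],[0,0,0.03],[0,0,0.03],[0,0,0.01],[0,0,0],[0,0,0]], yaw=[0,0,0,0,0,0,0])

```text
time_s: 11.57
tool_pos: [595.6, -92.9, 151.8]
eef_rot: [[-0.471, -0.882, -0.025], [-0.882, 0.471, -0.002], [0.013, 0.021, -1.0]]
contact_force: [1.1, -0.4, -3.4]
gripper_width: 0.456
```

```bash
python3 chk.py 596 -92 160 b
```

```text
[595.5585311  -92.86725661 151.821053  ] 0.45644241377998507 151.90711703183388
[280.3514799  292.35968444]
(array([275.91784668, 286.00973511]), (94.21147918701172, 98.0857162475586), array([596.24783483, -95.41599604, 160.        ]))
```

Call:
move_arm(dp=[[-0.003,0.018,0],[-0.005,0.034,0],[-0.006,0.034,0],[-0.006,0.034,0],[-0.006,0.034,0],[-0.006,0.034,0],[-0.006,0.034,0],[-0.006,0.034,0],[-0.005,0.034,0],[-0.003,0.018,0]], yaw=[0,0,0,0,0,0,0,0,0,0])

```text
time_s: 12.45
tool_pos: [534.6, 223.0, 139.5]
eef_rot: [[-0.478, -0.877, -0.042], [-0.878, 0.479, -0.003], [0.023, 0.035, -0.999]]
contact_force: [-0.8, 0.5, -3.3]
gripper_width: 0.453
```

Call:
move_arm(dp=[[0,0.003,0],[0,0,0],[0,0,0],[0,0,0]], yaw=[0,0,0,0])

```text
time_s: 12.78
tool_pos: [531.7, 228.8, 135.6]
eef_rot: [[-0.473, -0.88, -0.048], [-0.881, 0.474, -0.005], [0.027, 0.04, -0.999]]
contact_force: [-0.0, -1.2, -3.0]
gripper_width: 0.454
```

Call:
move_arm(dp=[[0.006,0.001,0],[0.006,0.002,-0.004],[0.003,0.002,-0.01],[0,0,-0.01],[0,0,-0.01],[0,0,-0.008],[0,0,0],[0,0,0]], yaw=[0,0,0,0,0,0,0,0])

```text
time_s: 13.45
tool_pos: [549.7, 229.6, 87.1]
eef_rot: [[-0.479, -0.876, -0.05], [-0.877, 0.48, -0.005], [0.029, 0.041, -0.999]]
contact_force: [0.5, 1.0, -2.9]
gripper_width: 0.45
```

Call:
move_arm(dp=[[-0.002,0.001,-0.005],[0,0,-0.008],[0,0,-0.007],[0,0,-0.003],[0,0,0],[0,0,0]], yaw=[0,0,0,0,0,0])

```text
time_s: 13.95
tool_pos: [547.5, 230.8, 62.1]
eef_rot: [[-0.479, -0.877, -0.049], [-0.877, 0.48, -0.005], [0.028, 0.041, -0.999]]
contact_force: [0.2, -0.0, -1.8]
gripper_width: 0.452
```

Call:
move_arm(dp=[[0,0,-0.004],[0,0,-0.003],[0,0,-0.002],[0,0,0],[0,0,0]], yaw=[0,0,0,0,0])

```text
time_s: 14.37
tool_pos: [548.0, 231.0, 53.1]
eef_rot: [[-0.479, -0.877, -0.048], [-0.878, 0.48, -0.005], [0.027, 0.04, -0.999]]
contact_force: [-0.8, 0.4, -2.5]
gripper_width: 0.452
```

Call:
move_arm(dp=[[0,0,-0.001],[0,0,-0.001],[0,0,0]], yaw=[0,0,0])

```text
time_s: 14.62
tool_pos: [548.1, 231.1, 53.4]
eef_rot: [[-0.479, -0.877, -0.046], [-0.878, 0.479, -0.004], [0.026, 0.038, -0.999]]
contact_force: [0.1, -0.5, -3.4]
gripper_width: 0.457
```

Call:
move_arm(dp=[[0,0,0],[0,0,0],[0,0,0],[0,0,0],[0,0,0],[0,0,0]], yaw=[0,0,0,0,0,0], gripper=-1)

```text
time_s: 15.12
tool_pos: [549.0, 231.3, 53.9]
eef_rot: [[-0.479, -0.877, -0.044], [-0.878, 0.479, -0.004], [0.025, 0.037, -0.999]]
contact_force: [0.9, 0.7, 0.2]
gripper_width: 1.001
```

Call:
move_arm(dp=[[0,0,0.01],[0,0,0.02],[0,0,0.03],[0,0,0.03],[0,0,0.01],[0,0,0],[0,0,0]], yaw=[0,0,0,0,0,0,0])

```text
time_s: 15.7
tool_pos: [547.5, 230.9, 161.1]
eef_rot: [[-0.479, -0.877, -0.045], [-0.878, 0.479, -0.004], [0.025, 0.038, -0.999]]
contact_force: [1.2, -0.1, 0.0]
gripper_width: 1.0
```

```bash
python3 chk.py 546.1 230.4 64 b
```

```text
[547.53547873 230.9149911  161.0618385 ] 0.9998757735951449 151.32527658428572
[274.4408584 218.9793038]
(array([272.552948  , 218.36566162]), (53.706661224365234, 53.812984466552734), array([547.08801246, 229.31052341,  64.        ]))
```

View pics/last.png

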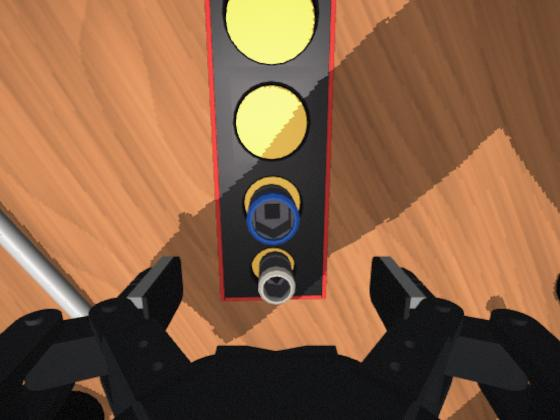

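S (276,286) and M (272,218) stand upright in their pockets. Next is L.

Call:
move_arm(dp=[[-0.003,-0.015,0.001],[-0.004,-0.028,0.001],[-0.004,-0.028,0.001],[-0.004,-0.028,0.001],[-0.004,-0.028,0.001],[-0.004,-0.028,0.001],[-0.004,-0.028,0.001],[-0.004,-0.028,0.001],[-0.004,-0.028,0.001],[-0.004,-0.028,0.001]], yaw=[0,0,0,0,0,0,0,0,0,0])

```text
time_s: 16.58
tool_pos: [497.6, -47.0, 160.7]
eef_rot: [[-0.472, -0.879, -0.062], [-0.881, 0.473, -0.004], [0.033, 0.053, -0.998]]
contact_force: [0.4, 1.0, 0.2]
gripper_width: 0.999
```

Call:
move_arm(dp=[[-0.004,-0.028,0.001],[-0.004,-0.028,0.001],[-0.004,-0.028,0.001],[-0.004,-0.028,0.001],[-0.004,-0.028,0.001],[-0.004,-0.028,0.001],[-0.004,-0.028,0.001],[-0.004,-0.028,0.001],[-0.004,-0.012,0],[0,0,0]], yaw=[0,0,0,0,0,0,0,0,0,0])

```text
time_s: 17.42
tool_pos: [446.4, -300.3, 159.2]
eef_rot: [[-0.478, -0.875, -0.078], [-0.878, 0.479, 0.003], [0.034, 0.07, -0.997]]
contact_force: [-0.2, 1.2, -0.7]
gripper_width: 0.998
```

The tool tilt is building up (4.5°). A half turn about z gives the same grasp and reverses the tilt's sign, so later drift cancels it. First I'll check the joint margins.

```bash
python3 -c "
from h import *
s=sensors.sense();print(np.round(s['q'],3),s['tool_pos'],s['eef_rot'][:,2])"
```

```text
[-0.719  0.372 -0.142  1.118 -0.049 -1.789] [ 446.35281094 -300.29758772  159.19387247] [-0.07763582  0.00344657 -0.99697583]
```

Call:
move_arm(dp=[[0,0,0],[0,0,0],[0,0,0],[0,0,0],[0,0,0],[0,0,0],[0,0,0],[0,0,0],[0,0,0],[0,0,0]], yaw=[-0.12,-0.12,-0.12,-0.12,-0.12,-0.12,-0.12,-0.12,-0.12,-0.12])

```text
time_s: 18.25
tool_pos: [439.2, -293.5, 150.6]
eef_rot: [[-0.984, 0.174, -0.026], [0.171, 0.981, 0.092], [0.041, 0.086, -0.995]]
contact_force: [0.2, -0.6, 0.6]
gripper_width: 0.999
```

Call:
move_arm(dp=[[0,0,0.001],[0,0,0.001],[0,0,0.001],[0,0,0.001],[0,0,0.001],[0,0,0.001],[0,0,0.001],[0,0,0.001],[0,0,0.001],[0,0,0.001]], yaw=[-0.12,-0.12,-0.12,-0.12,-0.12,-0.12,-0.12,-0.12,-0.12,-0.12])

```text
time_s: 19.08
tool_pos: [432.9, -283.7, 152.8]
eef_rot: [[-0.148, 0.986, 0.077], [0.987, 0.143, 0.071], [0.059, 0.086, -0.995]]
contact_force: [0.0, -0.1, 0.3]
gripper_width: 1.002
```

Call:
move_arm(dp=[[0.002,-0.001,0.001],[0.002,-0.001,0.001],[0.002,-0.001,0.001],[0.002,-0.001,0.001],[0.002,-0.001,0.001],[0.002,-0.001,0.001],[0.002,-0.001,0.001]], yaw=[-0.12,-0.12,-0.12,-0.11,-0.06,0,0])

```text
time_s: 19.67
tool_pos: [442.5, -283.7, 155.1]
eef_rot: [[0.397, 0.912, 0.097], [0.915, -0.402, 0.029], [0.065, 0.078, -0.995]]
contact_force: [0.2, -0.2, 0.5]
gripper_width: 0.997
```

Call:
move_arm(dp=[[0.003,-0.003,0.002],[0.003,-0.003,0.002],[0.003,-0.003,0.002],[0.003,-0.003,0.002],[0.003,-0.003,0.002],[0.003,-0.003,0.002],[0.002,-0.003,0.002],[0.002,-0.003,0.002],[0,0,0.002],[0,0,0.002]], yaw=[-0.02,-0.02,-0.02,-0.01,0,0,0,0,0,0])

```text
time_s: 20.5
tool_pos: [466.9, -310.1, 175.9]
eef_rot: [[0.46, 0.882, 0.098], [0.885, -0.464, 0.023], [0.066, 0.076, -0.995]]
contact_force: [0.4, -0.2, -0.2]
gripper_width: 1.001
```

Call:
move_arm(dp=[[0,0,0],[0,0,0],[0,0,0],[0,0,0],[0,0,0],[0,0,0],[0,0,0],[0,0,0],[0,0,0],[0,0,0]], yaw=[0,0,0,0,0,0,0,0,0,0])

```text
time_s: 21.33
tool_pos: [466.4, -309.6, 176.2]
eef_rot: [[0.46, 0.883, 0.097], [0.885, -0.464, 0.023], [0.066, 0.076, -0.995]]
contact_force: [-0.4, -0.3, 0.3]
gripper_width: 0.994
```

```bash
python3 -c "
from h import *
s=sensors.sense();print(np.round(s['q'],3),np.round(s['qd'],3),np.round(s['effort'],2))"
```

```text
[-0.772  0.314 -0.185  1.018  0.085  1.282] [-0.    -0.001  0.     0.001  0.     0.   ] [  0.   -67.16  37.17  -0.64   0.3    0.  ]
```

Holding is stable here, so the tilt comes from motion. I'll test whether it drifts back at greater height before gripping anything.

Call:
move_arm(dp=[[0,0,0.02],[0,0,0.035],[0,0,0.035],[0,0,0.035],[0,0,0.02],[0,0,0],[0,0,0]], yaw=[0,0,0,0,0,0,0])

```text
time_s: 21.92
tool_pos: [464.4, -307.6, 326.4]
eef_rot: [[0.46, 0.883, 0.095], [0.885, -0.464, 0.026], [0.067, 0.072, -0.995]]
contact_force: [-0.1, -0.1, 0.0]
gripper_width: 1.0
```

Call:
move_arm(dp=[[0,0,0],[0,0,0],[0,0,0],[0,0,0],[0,0,0],[0,0,0],[0,0,0],[0,0,0],[0,0,0],[0,0,0]], yaw=[0,0,0,0,0,0,0,0,0,0])

```text
time_s: 22.75
tool_pos: [463.4, -306.7, 321.4]
eef_rot: [[0.461, 0.883, 0.09], [0.885, -0.465, 0.031], [0.069, 0.065, -0.995]]
contact_force: [0.8, 0.4, -0.3]
gripper_width: 1.006
```

Call:
move_arm(dp=[[0,0,0.03],[0,0,0.03],[0,0,0.03],[0,0,0.03],[0,0,0],[0,0,0],[0,0,0],[0,0,0],[0,0,0],[0,0,0]], yaw=[0,0,0,0,0,0,0,0,0,0])

```text
time_s: 23.58
tool_pos: [461.3, -304.7, 443.1]
eef_rot: [[0.461, 0.883, 0.085], [0.885, -0.465, 0.035], [0.071, 0.059, -0.996]]
contact_force: [-0.4, 0.6, -0.1]
gripper_width: 1.0
```

Call:
move_arm(dp=[[0,0,0],[0,0,0],[0,0,0],[0,0,0],[0,0,0],[0,0,0],[0,0,0],[0,0,0],[0,0,0],[0,0,0]], yaw=[0,0,0,0,0,0,0,0,0,0])

```text
time_s: 24.42
tool_pos: [460.9, -304.3, 441.6]
eef_rot: [[0.461, 0.883, 0.083], [0.884, -0.465, 0.037], [0.071, 0.057, -0.996]]
contact_force: [0.1, -0.0, 0.1]
gripper_width: 0.999
```

Call:
move_arm(dp=[[0,0,0],[0,0,0],[0,0,0],[0,0,0],[0,0,0],[0,0,0],[0,0,0],[0,0,0],[0,0,0],[0,0,0]], yaw=[0,0,0,0,0,0,0,0,0,0])

```text
time_s: 25.25
tool_pos: [460.9, -304.3, 441.7]
eef_rot: [[0.461, 0.883, 0.083], [0.884, -0.465, 0.037], [0.071, 0.057, -0.996]]
contact_force: [1.2, 0.7, -0.8]
gripper_width: 0.998
```

Call:
move_arm(dp=[[0,0.02,-0.02],[0,0.038,-0.015],[0,0.038,-0.015],[0,0.038,-0.015],[0,0.038,-0.015],[0,0.038,-0.015],[0,0.038,-0.015],[0,0.038,-0.015],[0,0.038,-0.015],[0,0.02,0]], yaw=[0,0,0,0,0,0,0,0,0,0])

```text
time_s: 26.08
tool_pos: [456.8, 44.1, 295.3]
eef_rot: [[0.469, 0.879, 0.085], [0.88, -0.473, 0.034], [0.07, 0.059, -0.996]]
contact_force: [0.2, -1.3, 0.3]
gripper_width: 0.999
```

Call:
move_arm(dp=[[0,-0.02,-0.01],[0,-0.038,-0.01],[0,-0.038,-0.01],[0,-0.038,-0.01],[0,-0.038,-0.01],[0,-0.038,-0.005],[0,-0.038,0],[0,-0.038,0],[0,-0.038,0],[0,-0.02,0]], yaw=[0,0,0,0,0,0,0,0,0,0])

```text
time_s: 26.92
tool_pos: [452.4, -303.3, 237.9]
eef_rot: [[0.45, 0.889, 0.088], [0.89, -0.455, 0.038], [0.074, 0.061, -0.995]]
contact_force: [-0.4, 1.1, -0.5]
gripper_width: 1.001
```

Call:
move_arm(dp=[[0,0,0],[0,0,0],[0,0,0],[0,0,0]], yaw=[0,0,0,0])

```text
time_s: 27.25
tool_pos: [451.8, -307.4, 236.8]
eef_rot: [[0.455, 0.886, 0.087], [0.888, -0.459, 0.038], [0.074, 0.06, -0.995]]
contact_force: [-0.4, -1.2, 0.6]
gripper_width: 0.999
```

The tilt along the jaw axis is 3.4°, which the pocket clearance tolerates, so I'll go on. Re-measuring L from here.

```bash
python3 chk.py 463.9 -309.6 61 r
```

```text
[ 451.75693423 -307.38800457  236.77316494] 0.9986997399116831 -27.380240415032606
[275.4102526  203.73238216]
(array([277.41159058, 206.05877686]), (48.942256927490234, 49.169132232666016), array([ 464.57797201, -312.59675512,   61.        ]))
```

View pics/last.png

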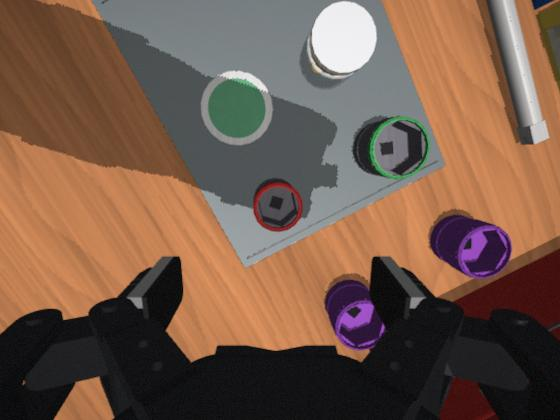

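L's red ring is at (277,206). The fingers will clear the purple sockets at (475,247) and (358,318). Descending.

Call:
move_arm(dp=[[0.006,-0.002,-0.015],[0.006,-0.002,-0.025],[0,0,-0.025],[0,0,-0.025],[0,0,-0.025],[0,0,-0.025],[0,0,-0.02],[0,0,-0.01],[0,0,0],[0,0,0]], yaw=[0,-0.01,0,0,0,0,0,0,0,0])

```text
time_s: 28.13
tool_pos: [466.4, -300.4, 64.5]
eef_rot: [[0.451, 0.888, 0.093], [0.889, -0.456, 0.034], [0.072, 0.067, -0.995]]
contact_force: [0.7, -0.9, 0.8]
gripper_width: 1.002
```

Call:
move_arm(dp=[[-0.002,-0.011,0],[0,0,0],[0,0,-0.01],[0,0,-0.01],[0,0,0],[0,0,0]], yaw=[-0.02,0,0,0,0,0])

```text
time_s: 28.63
tool_pos: [466.1, -312.9, 46.4]
eef_rot: [[0.469, 0.878, 0.098], [0.88, -0.474, 0.028], [0.071, 0.073, -0.995]]
contact_force: [-0.0, -0.1, 0.4]
gripper_width: 0.999
```

Call:
move_arm(dp=[[-0.001,0.001,-0.003],[0,0,0],[0,0,0],[0,0,0],[0,0,0],[0,0,0],[0,0,0]], yaw=[0,0,0,0,0,0,0], gripper=1, squeeze=40)

```text
time_s: 29.22
tool_pos: [464.3, -311.2, 43.6]
eef_rot: [[0.469, 0.878, 0.097], [0.88, -0.474, 0.028], [0.071, 0.072, -0.995]]
contact_force: [0.1, -0.3, -1.5]
gripper_width: 0.585
```

Call:
move_arm(dp=[[0,0,0.01],[0,0,0.02],[0,0,0.03],[0,0,0.03],[0,0,0.01],[0,0,0],[0,0,0]], yaw=[0,0,0,0,0,0,0])

```text
time_s: 29.8
tool_pos: [462.2, -309.0, 145.0]
eef_rot: [[0.469, 0.878, 0.092], [0.88, -0.474, 0.033], [0.072, 0.065, -0.995]]
contact_force: [-0.7, 0.5, -4.5]
gripper_width: 0.588
```

```bash
python3 chk.py 466 -312 165 r
```

```text
[ 462.16746488 -308.95992007  144.98898034] 0.5878701045135934 -28.342649203722537
[287.46232283 304.90985261]
(array([276.18942261, 296.80142212]), (115.74933624267578, 131.87289428710938), array([ 463.89092166, -307.00366257,  165.        ]))
```

View pics/last.png

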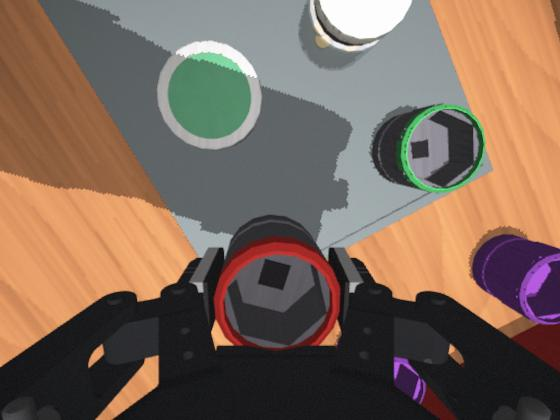

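L is held (ring at (276,297)). On to pocket L.

Call:
move_arm(dp=[[0.001,0.012,0.003],[0.0025,0.025,0.003],[0.0025,0.025,0.003],[0.0025,0.025,0.003],[0.0025,0.025,0.003],[0.0025,0.025,0.003],[0.0025,0.025,0.003],[0.0025,0.025,0.003],[0.0025,0.025,0.003],[0.0025,0.025,0.003]], yaw=[0,0,0,0,0,0,0,0,0,0])

```text
time_s: 30.68
tool_pos: [478.5, -58.0, 163.5]
eef_rot: [[0.476, 0.876, 0.075], [0.876, -0.48, 0.043], [0.074, 0.045, -0.996]]
contact_force: [0.7, 0.1, -4.7]
gripper_width: 0.585
```

Call:
move_arm(dp=[[0.0025,0.025,0],[0.0025,0.025,0],[0.0025,0.025,0],[0.0025,0.025,0],[0.0025,0.025,0],[0.0025,0.025,0],[0.0025,0.025,0],[0.0025,0.025,0],[0.0025,0.014,0],[0,0,0]], yaw=[0,0,0,0,0,0,0,0,0,0])

```text
time_s: 31.52
tool_pos: [490.0, 176.3, 153.3]
eef_rot: [[0.473, 0.879, 0.057], [0.879, -0.475, 0.047], [0.068, 0.028, -0.997]]
contact_force: [-0.1, -0.8, -4.9]
gripper_width: 0.581
```

Call:
move_arm(dp=[[0.009,-0.004,0],[0.009,-0.002,-0.005],[0.004,0,-0.012],[0,0,-0.015],[0,0,-0.015],[0,0,-0.012],[0,0,-0.005],[0,0,0],[0,0,0]], yaw=[0,0,0,0,0,0,0,0,0])

```text
time_s: 32.27
tool_pos: [513.7, 165.0, 80.7]
eef_rot: [[0.477, 0.878, 0.051], [0.877, -0.479, 0.045], [0.064, 0.023, -0.998]]
contact_force: [0.5, 0.2, -3.7]
gripper_width: 0.582
```

Call:
move_arm(dp=[[-0.001,0.0035,-0.004],[0,0,-0.008],[0,0,-0.006],[0,0,-0.003],[0,0,0],[0,0,0]], yaw=[0,0,0,0,0,0])

```text
time_s: 32.77
tool_pos: [513.9, 168.5, 59.1]
eef_rot: [[0.477, 0.877, 0.054], [0.876, -0.48, 0.045], [0.065, 0.025, -0.998]]
contact_force: [-0.2, -0.2, -4.5]
gripper_width: 0.585
```

```bash
python3 chk.py 512.5 168.5 77 r
```

```text
[513.87531408 168.477508    59.07497868] 0.584756698799606 -28.66827775297999
[269.11886694 302.32827338]
(array([277.56838989, 297.15328979]), (117.73420715332031, 132.17770385742188), array([516.31299163, 168.79141783,  77.        ]))
```

View pics/last.png

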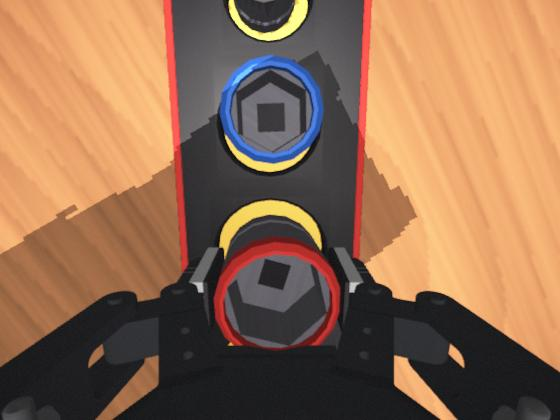

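The L socket is entering its pocket freely. Lowering the rest.

Call:
move_arm(dp=[[-0.001,0,-0.003],[0,0,-0.003],[0,0,-0.002],[0,0,-0.001],[0,0,0]], yaw=[0,0,0,0,0])

```text
time_s: 33.23
tool_pos: [513.4, 168.9, 51.0]
eef_rot: [[0.477, 0.877, 0.056], [0.876, -0.479, 0.046], [0.067, 0.027, -0.997]]
contact_force: [-1.5, -0.6, -1.4]
gripper_width: 0.581
```

Force is shifting onto the floor at z = 51, the expected height. Release.

Call:
move_arm(dp=[[0,0,-0.001],[0,0,0],[0,0,0],[0,0,0],[0,0,0],[0,0,0]], yaw=[0,0,0,0,0,0], gripper=-1)

```text
time_s: 33.73
tool_pos: [514.7, 169.1, 50.6]
eef_rot: [[0.477, 0.877, 0.059], [0.876, -0.479, 0.047], [0.069, 0.029, -0.997]]
contact_force: [-1.0, -0.3, -0.5]
gripper_width: 1.003
```

Call:
move_arm(dp=[[0,0,0.01],[0,0,0.02],[0,0,0.03],[0,0,0.03],[0,0,0.01],[0,0,0],[0,0,0]], yaw=[0,0,0,0,0,0,0])

```text
time_s: 34.32
tool_pos: [513.3, 168.8, 153.9]
eef_rot: [[0.477, 0.877, 0.057], [0.876, -0.479, 0.046], [0.068, 0.028, -0.997]]
contact_force: [0.0, 0.6, 0.2]
gripper_width: 1.002
```

```bash
python3 chk.py 513.3 169 68 r
```

```text
[513.3181459  168.75134977 153.9275524 ] 1.0024627455173898 -28.661448250554464
[269.88364874 229.61991077]
(array([270.48101807, 231.42089844]), (69.18250274658203, 70.11503601074219), array([513.0360005 , 167.64684835,  68.        ]))
```

L is seated. Last is XL.

Call:
move_arm(dp=[[0.003,-0.012,0.004],[0.005,-0.025,0.004],[0.005,-0.025,0.004],[0.005,-0.025,0.004],[0.005,-0.025,0.004],[0.005,-0.025,0.004],[0.005,-0.025,0.004],[0.005,-0.025,0.004],[0.005,-0.025,0.004],[0.005,-0.025,0.004]], yaw=[0,0,0,0,0,0,0,0,0,0])

```text
time_s: 35.2
tool_pos: [556.3, -80.1, 184.3]
eef_rot: [[0.472, 0.881, 0.039], [0.879, -0.474, 0.048], [0.061, 0.011, -0.998]]
contact_force: [-0.5, 1.4, 0.2]
gripper_width: 0.998
```

Call:
move_arm(dp=[[0.005,-0.025,0],[0.005,-0.025,0],[0.005,-0.025,0],[0.005,-0.025,0],[0.005,-0.025,0],[0.005,-0.025,0],[0.005,-0.025,0],[0.003,-0.025,0],[0.002,-0.012,0],[0,0,0]], yaw=[0,0,0,0,0,0,0,0,0,0])

```text
time_s: 36.03
tool_pos: [591.1, -314.1, 171.8]
eef_rot: [[0.479, 0.877, 0.025], [0.876, -0.48, 0.055], [0.06, -0.005, -0.998]]
contact_force: [0.0, 0.1, -0.3]
gripper_width: 1.0
```

Call:
move_arm(dp=[[0,0,0],[0,0,0],[0,0,0]], yaw=[0,0,0])

```text
time_s: 36.28
tool_pos: [589.5, -314.1, 169.1]
eef_rot: [[0.48, 0.877, 0.021], [0.875, -0.481, 0.058], [0.061, -0.009, -0.998]]
contact_force: [0.2, 0.1, -0.3]
gripper_width: 0.995
```

```bash
python3 chk.py 594.5 -313.4 65 g
```

```text
[ 589.53699371 -314.12589228  169.07290203] 0.9945986183378824 -28.731602904822985
[280.1456212  218.97415371]
(array([284.24108887, 219.86447144]), (76.26927947998047, 76.79180908203125), array([ 596.90005744, -315.49670723,   65.        ]))
```

Call:
move_arm(dp=[[0.003,0,-0.01],[0.003,-0.001,-0.02],[0,0,-0.02],[0,0,-0.015],[0,0,-0.01],[0,0,0],[0,0,0]], yaw=[0,0,0,0,0,0,0])

```text
time_s: 36.92
tool_pos: [596.9, -309.4, 89.7]
eef_rot: [[0.475, 0.88, 0.023], [0.878, -0.475, 0.057], [0.061, -0.007, -0.998]]
contact_force: [1.0, -0.4, 0.5]
gripper_width: 0.999
```

Call:
move_arm(dp=[[-0.001,-0.006,0],[0,0,-0.008],[0,0,-0.012],[0,0,-0.012],[0,0,-0.01],[0,0,-0.003],[0,0,0],[0,0,0]], yaw=[0,0,0,0,0,0,0,0])

```text
time_s: 37.58
tool_pos: [597.7, -317.0, 45.2]
eef_rot: [[0.474, 0.88, 0.028], [0.879, -0.475, 0.053], [0.06, -0.001, -0.998]]
contact_force: [0.1, 0.6, 0.5]
gripper_width: 0.999
```

Call:
move_arm(dp=[[-0.002,0.002,-0.003],[0,0,0],[0,0,0],[0,0,0],[0,0,0],[0,0,0],[0,0,0]], yaw=[0,0,0,0,0,0,0], gripper=1, squeeze=55)

```text
time_s: 38.17
tool_pos: [595.6, -315.0, 43.4]
eef_rot: [[0.474, 0.88, 0.029], [0.879, -0.475, 0.052], [0.06, 0.0, -0.998]]
contact_force: [-1.2, -0.5, -3.2]
gripper_width: 0.688
```

Call:
move_arm(dp=[[0,0,0.01],[0,0,0.02],[0,0,0.03],[0,0,0.03],[0,0,0.01],[0,0,0],[0,0,0]], yaw=[0,0,0,0,0,0,0])

```text
time_s: 38.75
tool_pos: [593.1, -313.0, 148.0]
eef_rot: [[0.474, 0.88, 0.023], [0.878, -0.474, 0.056], [0.061, -0.006, -0.998]]
contact_force: [-0.1, 0.2, -7.7]
gripper_width: 0.687
```

```bash
python3 chk.py 596 -315 168 g
```

```text
[ 593.08098316 -313.00593403  148.01683923] 0.6870050380682446 -28.32422315380606
[280.1602793  304.48949825]
(array([318.54666138, 257.03860474]), (30.81013298034668, 54.452484130859375), array([ 617.01832891, -305.07586018,  168.        ]))
```

XL is held (weight reads on the wrist). I'll raise it over the jar and go to its pocket.

Call:
move_arm(dp=[[0,0,0.02],[-0.003,0.01,0.02],[-0.006,0.024,0.01],[-0.006,0.024,0.003],[-0.006,0.024,0.003],[-0.006,0.024,0.003],[-0.006,0.024,0.003],[-0.006,0.024,0.003],[-0.006,0.024,0.003],[-0.006,0.024,0.003]], yaw=[0,0,0,0,0,0,0,0,0,0])

```text
time_s: 39.63
tool_pos: [534.5, -105.0, 206.4]
eef_rot: [[0.48, 0.877, 0.005], [0.875, -0.48, 0.066], [0.06, -0.027, -0.998]]
contact_force: [-0.2, 0.4, -5.9]
gripper_width: 0.686
```

Call:
move_arm(dp=[[-0.006,0.024,0],[-0.006,0.024,0],[-0.006,0.024,0],[-0.006,0.024,0],[-0.006,0.024,0],[-0.006,0.024,0],[-0.006,0.024,0],[-0.005,0.018,0],[-0.002,0.008,0],[0,0,0]], yaw=[0,0,0,0,0,0,0,0,0,0])

```text
time_s: 40.47
tool_pos: [474.1, 102.5, 196.3]
eef_rot: [[0.479, 0.878, -0.013], [0.876, -0.477, 0.07], [0.055, -0.045, -0.997]]
contact_force: [-0.0, -1.2, -7.2]
gripper_width: 0.688
```

Call:
move_arm(dp=[[0,-0.002,-0.01],[0,-0.001,-0.02],[0,0,-0.025],[0,0,-0.02],[0,0,-0.015],[0,0,-0.008],[0,0,0],[0,0,0]], yaw=[0,0,0,0,0,0,0,0])

```text
time_s: 41.13
tool_pos: [473.6, 94.7, 90.6]
eef_rot: [[0.48, 0.877, -0.017], [0.876, -0.478, 0.067], [0.051, -0.047, -0.998]]
contact_force: [-0.9, -0.1, -6.6]
gripper_width: 0.683
```

Call:
move_arm(dp=[[0.003,0.004,-0.004],[0,0,-0.008],[0,0,-0.008],[0,0,-0.005],[0,0,-0.002],[0,0,0],[0,0,0]], yaw=[0,0,0,0,0,0,0])

```text
time_s: 41.72
tool_pos: [478.4, 98.2, 62.1]
eef_rot: [[0.481, 0.877, -0.014], [0.875, -0.479, 0.067], [0.052, -0.045, -0.998]]
contact_force: [-0.1, 0.0, -6.8]
gripper_width: 0.69
```

```bash
python3 chk.py 476 99 83 g
```

```text
[478.39764314  98.2128416   62.10918192] 0.6899167169667613 -28.64860052596602
[261.86083168 306.03778915]
(array([228.92454529, 293.99136353]), (60.03020095825195, 108.22103118896484), array([467.49352055, 108.84714755,  83.        ]))
```

View pics/last.png

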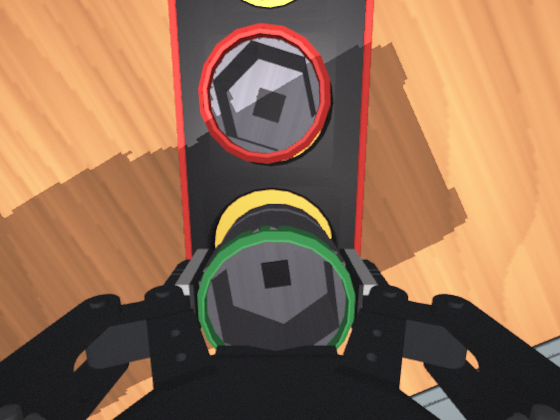

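Call:
move_arm(dp=[[-0.0015,0.0005,-0.003],[0,0,-0.003],[0,0,-0.003],[0,0,-0.002],[0,0,0]], yaw=[0,0,0,0,0])

```text
time_s: 42.18
tool_pos: [477.4, 98.8, 51.3]
eef_rot: [[0.481, 0.877, -0.012], [0.875, -0.479, 0.067], [0.053, -0.043, -0.998]]
contact_force: [-2.0, -1.3, 1.5]
gripper_width: 0.687
```

Floor contact at the expected height. Release, back off, and check.

Call:
move_arm(dp=[[0,0,0],[0,0,0],[0,0,0],[0,0,0],[0,0,0],[0,0,0]], yaw=[0,0,0,0,0,0], gripper=-1)

```text
time_s: 42.68
tool_pos: [479.0, 98.9, 52.4]
eef_rot: [[0.48, 0.877, -0.008], [0.875, -0.479, 0.067], [0.055, -0.039, -0.998]]
contact_force: [0.1, -0.9, 0.3]
gripper_width: 0.996
```

Call:
move_arm(dp=[[0,0,0.01],[0,0,0.02],[0,0,0.03],[0,0,0.03],[0,0,0.03],[0,-0.03,0.01],[0,-0.03,0],[0,-0.03,0],[0,-0.02,0],[0,0,0]], yaw=[0,0,0,0,0,0,0,0,0,0])

```text
time_s: 43.52
tool_pos: [477.7, -14.5, 190.0]
eef_rot: [[0.476, 0.879, -0.006], [0.878, -0.475, 0.066], [0.055, -0.037, -0.998]]
contact_force: [-0.6, 0.8, -0.9]
gripper_width: 1.001
```

Call:
move_arm(dp=[[-0.02,-0.03,0.01],[-0.02,-0.03,0.01],[-0.02,-0.03,0.01],[-0.02,-0.03,0.01],[0,0,0],[0,0,0]], yaw=[0,0,0,0,0,0])

```text
time_s: 44.02
tool_pos: [394.3, -138.7, 231.4]
eef_rot: [[0.476, 0.879, -0.006], [0.878, -0.475, 0.066], [0.055, -0.036, -0.998]]
contact_force: [0.3, 0.4, 0.2]
gripper_width: 1.0
```

Run:
```python
from h import *
a=cam('top')['image'];b=cam('scene')['image']
A=cv2.resize(a[130:280,85:420],(800,358),interpolation=cv2.INTER_CUBIC);B=cv2.resize(b[170:275,150:480],(800,240),interpolation=cv2.INTER_CUBIC)
cv2.imwrite('pics/fin.png',np.vstack([A,B])[:,:,::-1])
```

```text
(no output)
```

View pics/fin.png

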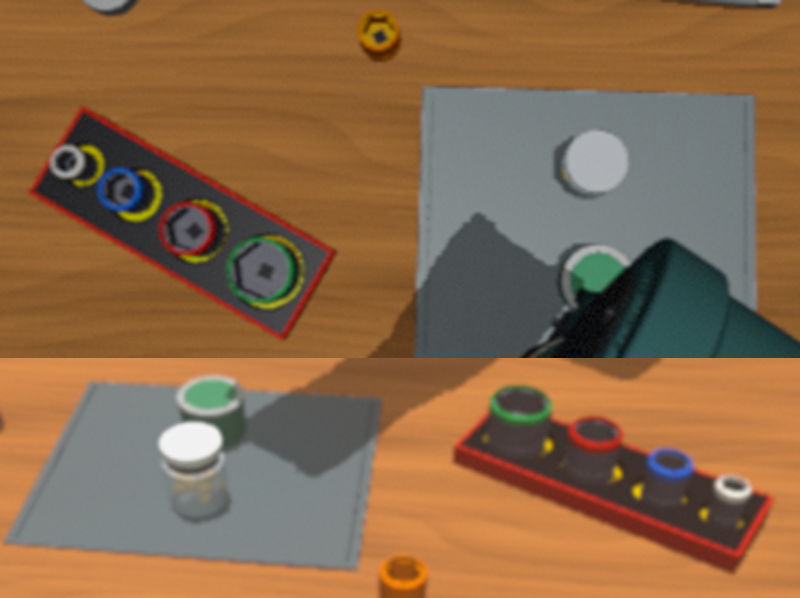

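The final views show all four upright in their pockets: white (67,161), blue (121,189), red (190,230) and green (264,271). The jar and tin are in place, and the gripper is clear.

```bash
python3 -c "
from h import *
s=sensors.sense();print(s['time_s'],np.abs(s['qd']).max());print(job.hand_in())"
```

```text
44.1167 0.028070988142644356
the job is handed in; nothing more can be done
None
```

All four sockets are in the tray in order of size, placed S, M, L, then XL, and the job was handed in at 44.1 s of the 104 s allowed.

- **Final views:** in the last top and scene pictures each socket stands upright, open end up, in its own pocket, and the gripper is open and clear. The jar and tin stand on the mat and the orange look-alike is still there. The purple ones were outside those crops, but I never went near them.
- **Seating:** S and XL showed floor contact on the wrist force at the expected height, and L showed a partial shift onto the floor. M showed no clear force change when lowered, so I judged it by its height and the wrist picture. After release, the S, M and L rings measured within about 2 mm of their pocket axes. XL was checked by picture only.
- **What disagreed:** the top and wrist cameras differed by 2–4 mm in y, so I aimed between the two.
- **Tool tilt:** the tilt grew to about 5–6° during the run. I made a half turn of the tool and then aimed each placing to allow for the tilt.

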